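# Turn the knife block's insert the right way round

## Robot

A 6-joint arm with a two-finger parallel gripper is mounted at the origin on a cart in front of the work surface, level with it; the furniture and walls round the work are solid. World frame = base frame: x ahead of the robot, y to its left, z up, the work surface at z = 0. Lengths are in mm, angles in degrees, forces in N, time in s.
With the tool pointing down it reaches from about 250 to 775 mm from the base axis. Payload 4 kg.
Tool frame: the origin (TCP) lies between the finger pads; the fingertips stand 25 mm ahead of it and the grasp point (between the pads) lies 6 mm ahead of it; z points along the fingers, y is the line along which they close (so a half turn about z gives the same grasp; the last joint's range is limited). The gripper opens to 94 mm and grips with 3 to 60 N. Pads are 16 mm wide; open, the fingers measure 119 mm over their backs; the gripper's body (75 mm by 177 mm) begins 78 mm behind the grasp point.
Start: joints at [68.921, 4.996, 78.535, -0, 96.463, -5.907], TCP at [143.952, 530.844, 230.506] pointing down, gripper open.
Joint ranges: [-177.83, 177.83], [-43.37, 116.18], [15.69, 146.23], [-61.86, 241.86], [9.47, 152.12], [-147.06, 147.06]. Speed limits (degrees/s): [159.86, 159.86, 180, 180, 180, 180].

## Interface

Orientations are given as a 3x3 rotation matrix whose columns are the frame's x, y, z axes.
In Python, from cell import sense, get_image, hand_in gives the robot as it stands.
- The arm moves only by the shell command python3 -m creep 'ROWS' [FORCE]. ROWS is JSON, a list of rows, each a list of 3 entries, a list of its own where there are three numbers: the shift along the tool's x, y, z as a fraction of full scale, then the turn, a rotation vector about the tool's x, y, z as a fraction of full scale, then the closure, from -1 (fully open) to 1 (shut). A call has 1 to 12 rows; each row shifts and turns the commanded pose from where the row before left it, along the tool's axes as they then stand; what a row does not reach is not made up. Full scale, the value 1, is 60 mm for a shift and pi rad for a turn. A row lasts 1/8 s, in which the tool goes at most 62.5 mm and 10.7 degrees, less where a joint would pass 70% of its speed; a pose out of reach is approached as far as the arm can. A call with a number of a shift or a turn outside -1 to 1 is refused whole. A call with a gripper value outside its range is refused whole. The fingers move at their own pace and stop on an object; FORCE is the grip in N (left out, the last holds). Time passes only in rows, so rows that do not move let the fingers close. It gives the time, the measured TCP pose, the force, the opening and the grip force at its end, in the units of the state.
- sense(): the state, without advancing time (a new reading comes with each control period).
- get_image(name): name is "side" or "top"; returns a dict with "frame" (480x640x3 uint8, red, green, blue), "K" (3x3 intrinsics, pixels), "extrinsics" (4x4, takes a point from world to camera coordinates). Camera axes: x right, y up, looking along -z (the intrinsics and any distortion apply to the point x, -y, -z); pixel columns grow to the right and rows downward; lengths in mm; the calibration is good to about 2 mm. A picture is of the moment at which its call begins. There is no depth.
- hand_in(): hands the job in; it is judged then, once.
The state is a dict: "t": time; "joints": joint angles; "qvel": joint speeds; "tau": joint torques, N m; "tool_pos": TCP position; "tcp_rot": TCP orientation; "contact_force": force on the tool from outside, world axes, zero at the start; "wrist_torque": the same for the moment, N m; "grip_width": opening from 0.0 (shut) to 1.0 (fully open); "grip_force": force on a finger pad.
Only numpy, scipy, OpenCV 4.12 (cv2) and the standard library are available. Lean on these libraries where they do the work, as an engineer would, in place of code of your own. Each camera call takes 0.05 s, during which the arm holds its last target. There are 200 camera calls.

## Task

After washing, the dark slotted insert of the wooden knife block was put back the wrong way round, so that it stands far too high. Draw it right out of the block, turn it half round about its long axis, and slide it back into the block, without forcing it, until it is fully home on the floor of the block; then let go. Leave everything else where it stands.

Things in the scene. Friction and masses are not known exactly. Their poses are not given: they have to be found in the camera images.
- insert: Loose insert: black plastic box with grey slotted top, 100 mm wide (y), 50 mm thick (x), 0.35 kg, set in the block the wrong way round. Origin: centre of its flat top face; z out of the top along its long axis; x towards its LONG broad side. To move it, grip the two broad sides near the top, tool along its z axis.
- insert_foot (a point): Lowest edge of the insert's slanted foot, at (25, 0, -154) mm in the insert's frame. The broad side at x = +25 mm is 157 mm long, the one at x = -25 mm only 122 mm (foot edges rounded by about 3 mm).
- block_mouth (a point): Centre of the mouth of the block's pocket. z points out along the pocket's axis, which leans 35 degrees from vertical, forward and to the left (towards the robot and the hob); x across its thickness, up and to the back; y along its width. The pocket is 105 mm wide (y) and 54 mm thick (x): 2.5 and 2 mm play either side of the insert.
- block_floor (a point): Centre of the pocket's level floor, 10 mm above the worktop and 126 mm below the mouth along the pocket's axis (same axes as block_mouth). The insert goes home only with its x axis along this x axis: its slanted foot then stands flat here and its top 14 to 16 mm out of the mouth. The other way round, as at the start, it stops about 46 mm out.
- block_notch (a point): Bottom of the finger notch in the back board, on the pocket's inner face. Back and front boards (12 mm thick) have the same notch at the mouth, 60 mm wide (middle of y) and 45 mm deep along z, so that fingers on the insert's broad sides can go down past the rim.
- knife_block: The wooden knife block, fixed to the worktop, 133 mm wide over its two brown cheeks (14 mm thick), about 160 mm from front to back and 136 mm high. Origin on the worktop below the middle of the pocket's floor; z up; the mouth leans to -x. The centre of the mouth is at (-72, 0, 113) mm.
- tomato_tin: Bystander: food tin, 75 mm across, 110 mm high, on the black glass hob; origin at the centre of its underside.
- mug: Bystander: blue and white mug, 92 mm high, on the black glass hob; origin at the centre of its underside.
- lemon: Bystander: lemon, 78 x 55 x 56 mm, near the front edge of the worktop; origin at its underside.
- garlic: Bystander: bulb of garlic, 60 mm across, 58 mm high, near the front edge of the worktop; origin at its underside.
- peeler: Bystander: dark green peeler, 170 x 25 x 18 mm, lying at the right front by the wall; origin at the centre of its underside.
- bottle_opener: Bystander: yellow-handled bottle opener, 174 x 41 x 20 mm, lying in front of the block; origin at the centre of its underside.

How it is judged:
By the outcome, as a careful person would: the job done as asked, in the order asked, and still so for the second after the job is handed in, with the robot touching nothing.
It also fails if it takes over 48 s, if anything falls off the work surface, if the arm or the gripper's body presses on something with over 40 N, if the wrist force passes 120 N, or if a joint passes its speed limit or range.

## Working session

There is one attempt and no reset: what is moved stays moved. The work goes in short steps, Python scripts to look and compute and a shell command to move; the robot and the scene stay as the last step left them, time stands still between calls to the robot, and variables do not carry over. Pictures are saved under pics/ and viewed, at most 10 in all, crops included, and the job is handed in when it is done.

```bash
ls; mkdir -p pics; python3 - <<'E'
from cell import sense,get_image
import cv2,numpy as np
for n in("side","top"):
    d=get_image(n); cv2.imwrite(f"pics/{n}0.png",d["frame"][:,:,::-1]); print(n,d["K"].tolist() if hasattr(d["K"],'tolist') else d["K"],np.round(d["extrinsics"],4).tolist(),[k for k in d])
s=sense();print({k:np.round(s[k],3).tolist() for k in s})
E
```

```text
pics
side [[479.24624031910037, 0.0, 318.1553539206232], [0.0, 479.24624031910037, 235.35516804528086], [0.0, 0.0, 1.0]] [[-0.9762, -0.2154, 0.023, 576.0137], [0.1101, -0.4016, 0.9092, -172.792], [-0.1866, 0.8901, 0.4157, -1070.061], [0.0, 0.0, 0.0, 1.0]] ['frame', 'K', 'extrinsics']
top [[601.2628305652499, 0.0, 318.3398682881918], [0.0, 601.2628305652499, 243.07656379066734], [0.0, 0.0, 1.0]] [[0.2692, -0.9631, -0.008, -188.0756], [0.8746, 0.2409, 0.4208, -576.0963], [-0.4033, -0.1203, 0.9071, -1405.785], [0.0, 0.0, 0.0, 1.0]] ['frame', 'K', 'extrinsics']
{'t': 0.1, 'joints': [68.921, 5.035, 78.613, 0.001, 96.463, -5.907], 'qvel': [-0.008, -0.044, -0.199, 0.075, 0.015, 0.063], 'tau': [0.002, -34.125, -30.33, 0.072, 0.03, -0.0], 'tool_pos': [143.785, 530.427, 229.443], 'tcp_rot': [[-0.965, 0.262, -0.001], [0.262, 0.965, -0.002], [0.0, -0.002, -1.0]], 'contact_force': [0.606, 0.393, -1.201], 'wrist_torque': [-0.048, -0.007, -0.003], 'grip_force': 0.0, 'grip_width': 1.0}
```

View pics/side0.png

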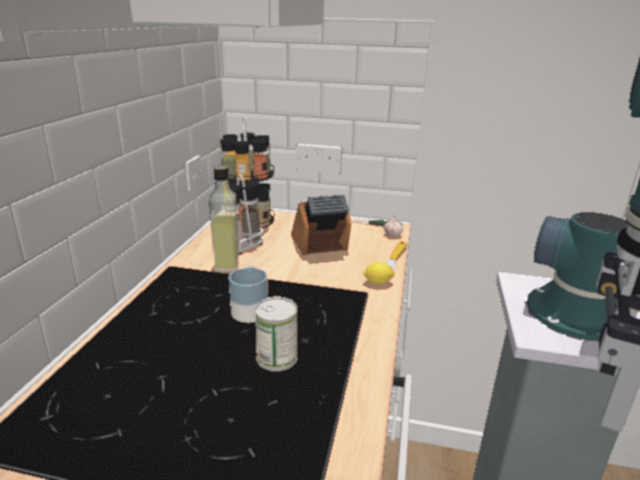

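View pics/top0.png

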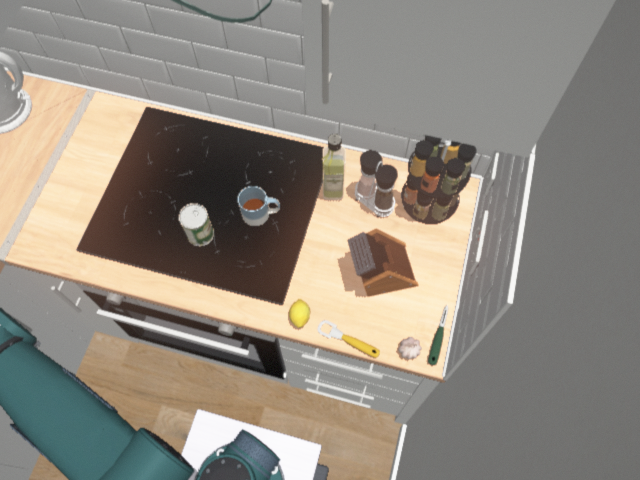

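The side view shows the block at about (322,225) with the insert top at (328,207). In the top view the block is at about (382,262), with the insert top leaning left at (365,257). I'll enlarge both.

```bash
python3 - <<'E'
import cv2
a=cv2.imread("pics/side0.png")[180:270,275:375]; b=cv2.imread("pics/top0.png")[220:305,335:425]
cv2.imwrite("pics/side0c.png",cv2.resize(a,None,fx=6.5,fy=6.5,interpolation=cv2.INTER_CUBIC))
cv2.imwrite("pics/top0c.png",cv2.resize(b,None,fx=7,fy=7,interpolation=cv2.INTER_CUBIC))
E
```

```text
(no output)
```

View pics/side0c.png

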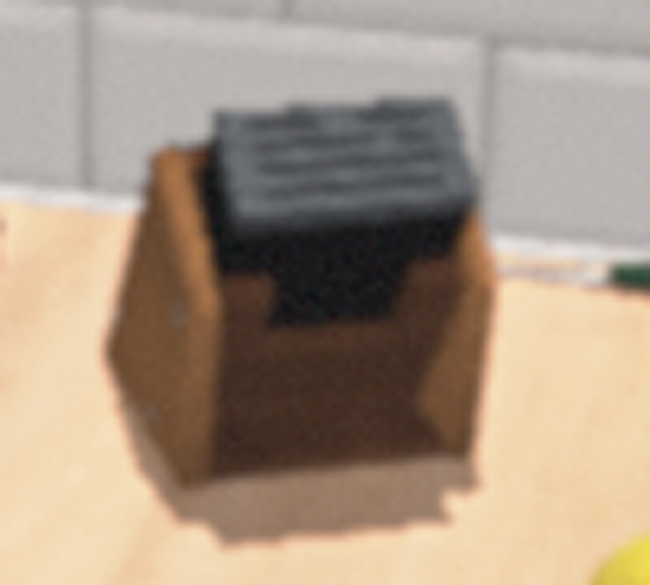

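View pics/top0c.png

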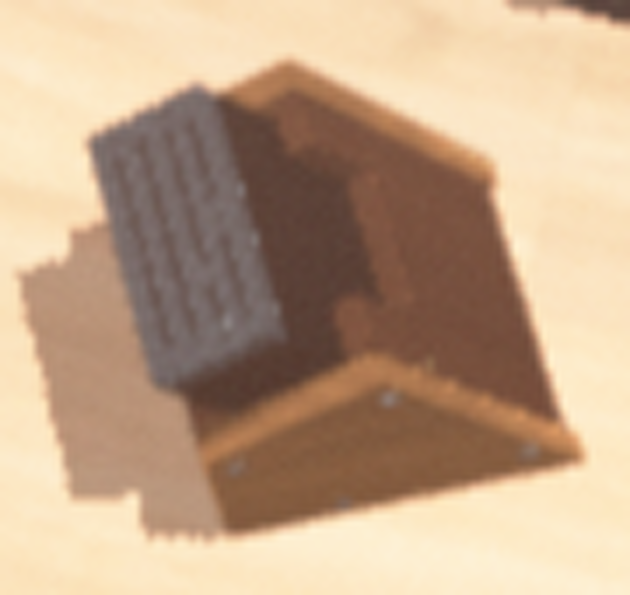

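```bash
cat > h.py <<'E'
import numpy as np
from scipy.optimize import least_squares
from scipy.spatial.transform import Rotation as R
from cell import sense,get_image
c,s=np.cos(np.radians(35)),np.sin(np.radians(35))
P=np.array([[c,0,-s],[0,1,0],[s,0,c]])   # pocket axes in block frame
def block(x,y,yaw): return np.array([x,y,0.]),R.from_euler('z',yaw,degrees=True).as_matrix()
def poc(p,q):  # pocket (mouth frame) -> world
    o,B=block(*p); return o+(np.array([0,0,10.])+(np.atleast_2d(q)+[0,0,126])@P.T)@B.T
def proj(d,X):
    E=np.array(d["extrinsics"]);K=np.array(d["K"]);Y=np.atleast_2d(X)@E[:3,:3].T+E[:3,3]
    Y=Y*[1,-1,-1]; u=Y@K.T; return u[:,:2]/u[:,2:]
E
cat > fit.py <<'E'
from h import *
ds,dt=get_image("side"),get_image("top")
f=lambda o:np.array([[-25,50,o],[25,50,o],[25,-50,o],[-25,-50,o]])-[1,0,0]
fn=np.array([[-39,30,-45],[-39,-30,-45]])
ms=(np.array([[235,222],[215,112],[450,98],[475,200],[270,325],[395,320]])+.5)/6.5+[275,180]-.5
mt=(np.array([[92,143],[200,85],[285,340],[165,388]])+.5)/7+[335,220]-.5
def res(v):
    return np.r_[(proj(ds,poc(v[:3],np.vstack([f(v[3]),fn])))-ms).ravel(),(proj(dt,poc(v[:3],f(v[3])))-mt).ravel(),(v[3]-46)/3]
b=min((least_squares(res,[600,-200,y,46],loss='soft_l1') for y in(-60,-30,0,30)),key=lambda r:r.cost)
print(b.x.round(2),b.cost);print(b.fun.round(2))
p=b.x[:3];B=block(*p)[1]@P;print("axes",B.round(4).tolist());print("mouth",poc(p,[0,0,0]).round(1),"top",poc(p,[-1,0,b.x[3]]).round(1))
E
python3 fit.py
```

```text
[ 644.91 -224.8   -60.91   41.6 ] 10.218074091476131
[ 1.   -0.52 -0.07  0.39  0.13 -0.38  1.03 -0.47 -1.74  4.72  0.13  3.32
  0.16 -0.2   0.98 -0.29 -0.32 -0.88 -0.03  0.33 -1.47]
axes [[0.3983, 0.8739, -0.2789], [-0.7158, 0.4862, 0.5012], [0.5736, 0.0, 0.8192]]
mouth [[ 609.8 -161.6  113.2]] top [[ 597.8 -140.1  146.7]]
```

```bash
sed -i 's/\[\[-39,30,-45\],\[-39,-30,-45\]\]/[[-27,30,-45],[-27,-30,-45]]/' fit.py; python3 fit.py
```

```text
[ 643.82 -224.81  -61.37   41.35] 5.421609078274365
[ 1.   -0.45  0.06  0.45  0.35 -0.22  1.13 -0.29 -2.53  0.97 -0.68 -0.3
  0.17 -0.16  1.02 -0.14 -0.59 -0.65 -0.34  0.44 -1.55]
axes [[0.3926, 0.8777, -0.2749], [-0.719, 0.4792, 0.5034], [0.5736, 0.0, 0.8192]]
mouth [[ 609.2 -161.4  113.2]] top [[ 597.4 -139.8  146.5]]
```

```bash
cat >> h.py <<'E'
def sim(pos,Rm,rows):
    pos,Rm=np.array(pos,float),np.array(Rm)
    for r in rows: pos=pos+Rm@(np.array(r[0])*60); Rm=Rm@R.from_rotvec(np.array(r[1])*np.pi).as_matrix()
    return pos,Rm
def delta(pos,Rm,tp,tR,n=1):
    d=Rm.T@(np.array(tp)-pos)/60; w=R.from_matrix(Rm.T@tR).as_rotvec()/np.pi
    print("shift",d.round(3),"turn",w.round(4),"deg",(np.linalg.norm(w)*180).round(1),"per row/%d"%n,(d/n).round(4),(w/n).round(4))
    return d,w
p0=[643.8,-224.8,-61.4]; B=block(*p0)[1]@P; a=B[:,2]; T0=poc(p0,[-1,0,43])[0]
RG=np.c_[np.cross(B[:,0],-a),B[:,0],-a]   # grasp: tool y = pocket x, z = -axis
E
python3 - <<'E'
from h import *
d=get_image("top")
E=np.array(d["extrinsics"]);K=np.array(d["K"])
for n,u in dict(bottle=(333,198),grinder=(383,213),jar=(430,218),mug=(255,222),tin=(203,243),lemon=(300,324),opener=(350,340)).items():
    r=E[:3,:3].T@(np.linalg.inv(K)@[*u,1]*[1,-1,-1]); o=-E[:3,:3].T@E[:3,3]; print(n,(o-r*o[2]/r[2]).round(0))
s=sense();p,Q=s["tool_pos"],np.array(s["tcp_rot"])
pre=T0+101*a;print("pre",pre.round(1),"grasp",(T0-19*a).round(1),RG.round(3).tolist())
delta(p,Q,pre+[0,0,60],Q,14); delta(pre,Q,pre,RG,12)
E
```

```text
bottle [811. -13.  -0.]
grinder [ 801. -162.    0.]
jar [ 821. -294.    0.]
mug [677. 180.   0.]
tin [576. 299.   0.]
lemon [424. -27.   0.]
opener [ 417. -164.   -0.]
pre [569.3 -88.1 230.6] grasp [ 602.2 -148.5  132.3] [[0.878, 0.392, 0.275], [0.479, -0.719, -0.504], [-0.0, 0.574, -0.819]]
shift [-9.542 -8.1   -1.003] turn [0. 0. 0.] deg 0.0 per row/14 [-0.6815 -0.5785 -0.0716] [0. 0. 0.]
shift [0. 0. 0.] turn [-0.0923 -0.2293  0.7278] deg 138.4 per row/12 [0. 0. 0.] [-0.0077 -0.0191  0.0607]
```

```bash
python3 -m creep '[[[-0.1,-0.1,-0.3],[0,0,0],-1],[[-0.4,-0.3,-0.6],[0,0,0],-1],[[-0.7,-0.6,-0.1],[0,0,0],-1],[[-0.7,-0.6,0],[0,0,0],-1],[[-0.7,-0.6,0],[0,0,0],-1],[[-0.7,-0.6,0],[0,0,0],-1],[[-0.7,-0.6,0],[0,0,0],-1],[[-0.7,-0.6,0],[0,0,0],-1],[[-0.7,-0.6,0],[0,0,0],-1],[[-0.7,-0.6,0],[0,0,0],-1],[[-0.7,-0.6,0],[0,0,0],-1],[[-0.7,-0.6,0],[0,0,0],-1]]'
```

```text
t: 1.85
tool_pos: [478.5, 40.4, 292.4]
tcp_rot: [[-0.965, 0.262, 0.003], [0.262, 0.965, 0.0], [-0.003, 0.001, -1.0]]
contact_force: [1.5, 0.5, 0.3]
grip_width: 0.998
grip_force: 0.0
```

```bash
cat > st.py <<'E'
from h import *
import sys
s=sense();p,Q=np.array(s["tool_pos"]),np.array(s["tcp_rot"])
def show():
    print("t",s["t"],"j",np.round(s["joints"],1),"F",np.round(s["contact_force"],1),"M",np.round(s["wrist_torque"],2),"grip",round(s["grip_width"],3),s["grip_force"])
    print("tcp",p.round(1),"in pocket frame",(B.T@(p-poc(p0,[0,0,0])[0])).round(2),"Fpocket",(B.T@s["contact_force"]).round(1))
E
python3 - <<'E'
from st import *
show();pre=T0+101*a; delta(p,Q,pre,RG,14)
E
```

```text
t 1.85 j [ -2.   -4.3  80.9   0.  103.2 -76.7] F [1.5 0.5 0.3] M [-0.01 -0.1  -0.03] grip 0.998 0.0
tcp [478.5  40.4 292.4] in pocket frame [-93.55 -18.17 284.26] Fpocket [0.4 1.5 0.1]
shift [-2.018 -1.671  1.034] turn [-0.0911 -0.2293  0.7275] deg 138.3 per row/14 [-0.1442 -0.1193  0.0739] [-0.0065 -0.0164  0.052 ]
```

```bash
sed -i 's/^RG=.*/RG=np.c_[-np.cross(B[:,0],-a),-B[:,0],-a]/' h.py; python3 - <<'E'
from st import *
pre=T0+101*a; d,w=delta(p,Q,pre,RG,6)
rows=[[[0,0,0],[.05*w[0]/.25,w[1]/6,w[2]/6]]]*6
p1,Q1=sim(p,Q,[[[0,0,0],(w/6)]]*6); delta(p1,Q1,pre,RG,4)
E
```

```text
shift [-2.018 -1.671  1.034] turn [ 0.1847 -0.0734 -0.2359] deg 55.5 per row/6 [-0.3364 -0.2785  0.1724] [ 0.0308 -0.0122 -0.0393]
shift [-0.303 -1.542  2.338] turn [0. 0. 0.] deg 0.0 per row/4 [-0.0757 -0.3856  0.5844] [0. 0. 0.]
```

```bash
python3 -m creep '[[[0,0,0],[0.0308,-0.0122,-0.0393],-1],[[0,0,0],[0.0308,-0.0122,-0.0393],-1],[[0,0,0],[0.0308,-0.0122,-0.0393],-1],[[0,0,0],[0.0308,-0.0122,-0.0393],-1],[[0,0,0],[0.0308,-0.0122,-0.0393],-1],[[0,0,0],[0.0308,-0.0122,-0.0393],-1],[[-0.08,-0.38,0.5],[0,0,0],-1],[[-0.08,-0.38,0.5],[0,0,0],-1],[[-0.08,-0.38,0.5],[0,0,0],-1],[[-0.06,-0.38,0.5],[0,0,0],-1],[[0,0,0],[0,0,0],-1]]'
python3 - <<'E'
from st import *
show();delta(p,Q,T0-19*a,RG,4)
import cv2
a1=cv2.resize(get_image("side")["frame"][120:260,260:400,::-1],None,fx=3.6,fy=3.6,interpolation=2)
b1=cv2.resize(get_image("top")["frame"][180:320,300:440,::-1],None,fx=3.6,fy=3.6,interpolation=2)
cv2.imwrite("pics/pre.png",cv2.resize(np.hstack([a1,b1]),(800,400)))
E
```

```text
t: 3.22
tool_pos: [561.9, -77.1, 244.3]
tcp_rot: [[-0.88, -0.392, 0.269], [-0.475, 0.721, -0.505], [0.004, -0.572, -0.82]]
contact_force: [-0.0, 0.3, 0.4]
grip_width: 1.004
grip_force: 0.0
t 3.225 j [   3.7   -2.9   91.7  -32.3   77.4 -111.4] F [-0.   0.3  0.4] M [ 0.35  0.12 -0.  ] grip 1.004 0.0
tcp [561.9 -77.1 244.3] in pocket frame [ -3.96  -1.21 162.78] Fpocket [-0.   0.1  0.5]
shift [-0.033 -0.053  2.313] turn [ 0.0005 -0.0018 -0.0004] deg 0.3 per row/4 [-0.0083 -0.0133  0.5782] [ 0.0001 -0.0004 -0.0001]
```

View pics/pre.png

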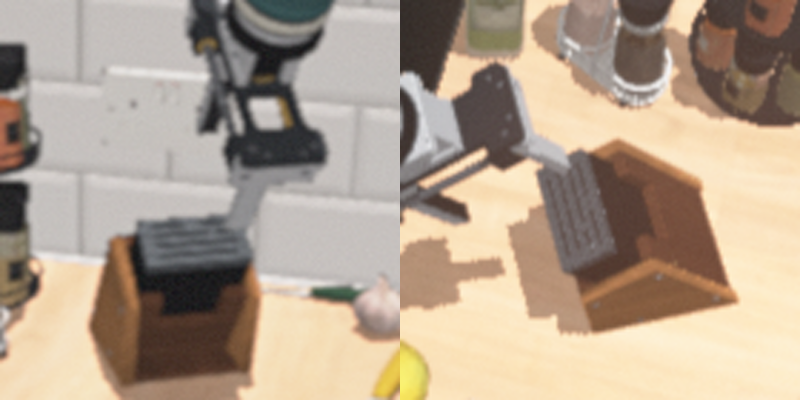

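The picture shows the open gripper above the insert, with one fingertip at about (245,230) in the left half. In the right half a fingertip is at about (570,165). I'll check both against projection.

```bash
python3 - <<'E'
from st import *
X=np.array([p+Q@[0,y,25.] for y in(-53,53)])
k=400/140
print("side",((proj(get_image("side"),X)-[260,120])*k).round(0).tolist(),"top",((proj(get_image("top"),X)-[300,180])*k+[400,0]).round(0).tolist())
E
```

```text
side [[205.0, 128.0], [234.0, 228.0]] top [[563.0, 160.0], [459.0, 212.0]]
```

The predicted fingertips match the picture, so I'll descend and grip.

```bash
python3 -m creep '[[[-0.03,-0.05,0.5],[0,-0.0018,0],-1],[[0,0,0.5],[0,0,0],-1],[[0,0,0.5],[0,0,0],-1],[[0,0,0.4],[0,0,0],-1],[[0,0,0.2],[0,0,0],-1],[[0,0,0.2],[0,0,0],-1],[[0,0,0],[0,0,0],-1],[[0,0,0],[0,0,0],-1]]' && python3 -c "from st import *; show();delta(p,Q,T0-19*a,RG)"
```

```text
t: 4.42
tool_pos: [603.4, -145.2, 133.8]
tcp_rot: [[-0.876, -0.394, 0.278], [-0.482, 0.719, -0.501], [-0.003, -0.573, -0.819]]
contact_force: [0.3, -0.0, 0.8]
grip_width: 1.001
grip_force: 0.0
t 4.425 j [  -4.3    5.2   96.4  -32.9   61.7 -111.5] F [ 0.3 -0.   0.8] M [0.3  0.15 0.01] grip 1.001 0.0
tcp [ 603.4 -145.2  133.8] in pocket frame [-2.08  2.61 26.56] Fpocket [0.6 0.2 0.6]
shift [ 0.044 -0.018  0.042] turn [0.0001 0.0014 0.0005] deg 0.3 per row/1 [ 0.0438 -0.018   0.0424] [0.0001 0.0014 0.0005]
```

```bash
python3 -m creep '[[[0.04,0,0.04],[0,0,0],-1],[[0,0,0],[0,0,0],1],[[0,0,0],[0,0,0],1],[[0,0,0],[0,0,0],1],[[0,0,0],[0,0,0],1],[[0,0,0],[0,0,0],1],[[0,0,0],[0,0,0],1],[[0,0,0],[0,0,0],1],[[0,0,0],[0,0,0],1]]' 12 && python3 -c "from st import *; show()"
```

```text
t: 5.55
tool_pos: [601.5, -147.8, 130.8]
tcp_rot: [[-0.876, -0.394, 0.277], [-0.482, 0.719, -0.501], [-0.002, -0.572, -0.82]]
contact_force: [-0.5, 0.5, 0.5]
grip_width: 0.528
grip_force: 12.0
t 5.55 j [  -4.6    5.2   96.8  -32.9   61.4 -111.6] F [-0.5  0.5  0.5] M [0.37 0.14 0.02] grip 0.528 11.99146494269371
tcp [ 601.5 -147.8  130.8] in pocket frame [-2.7  -0.26 23.33] Fpocket [-0.3 -0.2  0.8]
```

```bash
python3 -m creep '[[[0,0,0],[0,0,0],1],[[0,0,0],[0,0,0],1],[[0,0,-0.08],[0,0,0],1],[[0,0,-0.12],[0,0,0],1],[[0,0,0],[0,0,0],1]]' 35 && python3 -c "from st import *; show()"
```

```text
t: 6.18
tool_pos: [598.0, -141.4, 141.0]
tcp_rot: [[-0.876, -0.394, 0.277], [-0.482, 0.719, -0.501], [-0.002, -0.572, -0.82]]
contact_force: [-0.4, -0.5, -3.1]
grip_width: 0.526
grip_force: 35.0
t 6.175 j [  -4.     4.2   96.6  -32.7   62.7 -111.7] F [-0.4 -0.5 -3.1] M [ 0.37  0.15 -0.07] grip 0.526 34.985942244529724
tcp [ 598.  -141.4  141. ] in pocket frame [-2.8  -0.26 35.84] Fpocket [-1.6 -0.6 -2.7]
```

```bash
python3 -m creep '[[[0,0,-0.15],[0,0,0],1],[[0,0,-0.2],[0,0,0],1],[[0,0,-0.25],[0,0,0],1],[[0,0,-0.25],[0,0,0],1],[[0,0,-0.25],[0,0,0],1],[[0,0,-0.25],[0,0,0],1],[[0,0,-0.25],[0,0,0],1],[[0,0,-0.25],[0,0,0],1],[[0,0,-0.2],[0,0,0],1],[[0,0,-0.15],[0,0,0],1],[[0,0,-0.1],[0,0,0],1],[[0,0,0],[0,0,0],1]]' && python3 - <<'E'
from st import *
show()
import cv2
a1=cv2.resize(get_image("side")["frame"][120:260,260:400,::-1],(600,600),interpolation=2)
b1=cv2.resize(get_image("top")["frame"][180:320,300:440,::-1],(600,600),interpolation=2)
cv2.imwrite("pics/out.png",cv2.resize(np.hstack([a1,b1]),(800,400)))
E
```

```text
t: 7.68
tool_pos: [560.1, -72.5, 254.2]
tcp_rot: [[-0.876, -0.394, 0.278], [-0.482, 0.719, -0.501], [-0.002, -0.573, -0.82]]
contact_force: [-0.5, 0.4, -5.0]
grip_width: 0.532
grip_force: 35.0
t 7.675 j [   4.1   -3.6   91.2  -32.1   78.1 -111.9] F [-0.5  0.4 -5. ] M [0.73 0.43 0.01] grip 0.532 34.98253583908081
tcp [560.1 -72.5 254.2] in pocket frame [ -2.28  -0.58 173.7 ] Fpocket [-3.4 -0.2 -3.7]
```

View pics/out.png

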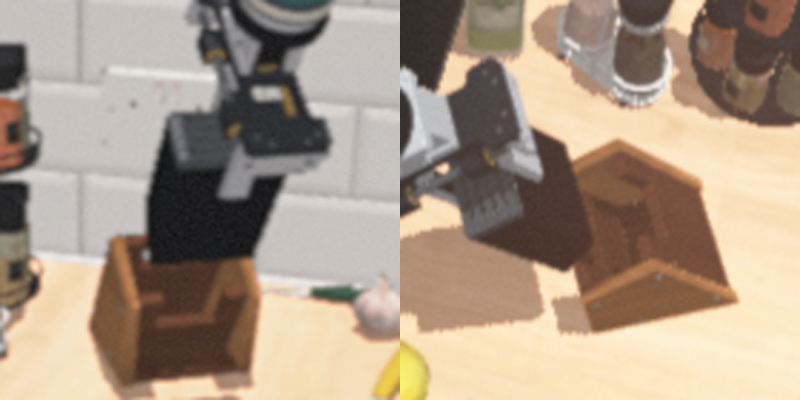

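The insert is clear of the block: its foot is at about (200,260) in the left half, above the mouth, and the pocket is empty in the right half. Now the half turn.

```bash
python3 -m creep '[[[0,0,0],[0,0,0.03],1],[[0,0,0],[0,0,0.055],1],[[0,0,0],[0,0,0.055],1],[[0,0,0],[0,0,0.055],1],[[0,0,0],[0,0,0.055],1],[[0,0,0],[0,0,0.055],1],[[0,0,0],[0,0,0.055],1],[[0,0,0],[0,0,0.055],1],[[0,0,0],[0,0,0.055],1],[[0,0,0],[0,0,0.055],1],[[0,0,0],[0,0,0.055],1],[[0,0,0],[0,0,0.055],1]]' && python3 -m creep '[[[0,0,0],[0,0,0.055],1],[[0,0,0],[0,0,0.055],1],[[0,0,0],[0,0,0.055],1],[[0,0,0],[0,0,0.055],1],[[0,0,0],[0,0,0.055],1],[[0,0,0],[0,0,0.055],1],[[0,0,0],[0,0,0.035],1],[[0,0,0],[0,0,0],1],[[0,0,0],[0,0,0],1]]' && python3 - <<'E'
from st import *
show()
# grasp pose used: RG measured; want turned half round
G=np.array([[-0.876,-0.394,0.277],[-0.482,0.719,-0.501],[-0.002,-0.572,-0.82]]);U,_,V=np.linalg.svd(G);G=U@V
RT=G@np.diag([-1,-1,1.]); g=np.array([601.5,-147.8,130.8])
delta(p,Q,g-G[:,2]*150,RT)
import cv2
a1=cv2.resize(get_image("side")["frame"][120:260,260:400,::-1],(600,600),interpolation=2)
b1=cv2.resize(get_image("top")["frame"][180:320,300:440,::-1],(600,600),interpolation=2)
cv2.imwrite("pics/turned.png",cv2.resize(np.hstack([a1,b1]),(800,400)))
E
```

```text
t: 9.28
tool_pos: [559.8, -73.0, 253.0]
tcp_rot: [[0.007, 0.961, 0.276], [0.854, 0.138, -0.501], [-0.52, 0.239, -0.82]]
contact_force: [-0.1, -0.4, -4.3]
grip_width: 0.537
grip_force: 35.0
t: 10.4
tool_pos: [559.9, -72.8, 253.4]
tcp_rot: [[0.876, 0.396, 0.276], [0.483, -0.718, -0.501], [0.0, 0.572, -0.82]]
contact_force: [-0.1, -0.8, -4.0]
grip_width: 0.529
grip_force: 35.0
t 10.4 j [  4.1  -3.6  91.3 -32.1  78.1  68. ] F [-0.1 -0.8 -4. ] M [0.66 0.49 0.03] grip 0.529 34.98272001743317
tcp [559.9 -72.8 253.4] in pocket frame [ -2.58  -0.91 172.98] Fpocket [-1.8 -0.5 -3.7]
shift [ 0.002  0.002 -0.006] turn [0.     0.0003 0.0005] deg 0.1 per row/1 [ 0.0015  0.0023 -0.006 ] [0.     0.0003 0.0005]
```

View pics/turned.png

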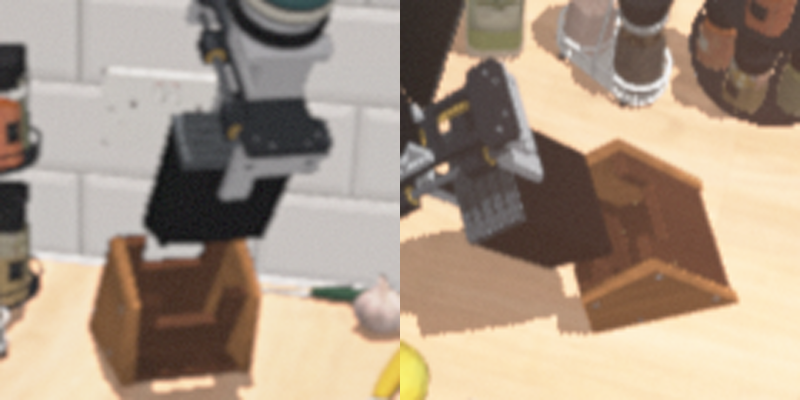

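The insert is turned: the long side is now at the back, with its foot corner at about (600,250) in the right half. Next I'll lower it gently and watch the force.

```bash
python3 -m creep '[[[0,0.025,0.1],[0,0,0],1],[[0,0,0.2],[0,0,0],1],[[0,0,0.2],[0,0,0],1],[[0,0,0.1],[0,0,0],1],[[0,0,0.1],[0,0,0],1],[[0,0,0.1],[0,0,0],1],[[0,0,0.1],[0,0,0],1],[[0,0,0],[0,0,0],1]]' && python3 -c "from st import *; show()"
```

```text
t: 11.5
tool_pos: [575.9, -100.8, 210.1]
tcp_rot: [[0.876, 0.394, 0.277], [0.482, -0.719, -0.501], [0.002, 0.572, -0.82]]
contact_force: [1.2, 0.5, -4.3]
grip_width: 0.53
grip_force: 35.0
t 11.5 j [  0.7  -1.   93.8 -32.   71.9  67.9] F [ 1.2  0.5 -4.3] M [0.86 0.26 0.22] grip 0.53 34.98186707496643
tcp [ 575.9 -100.8  210.1] in pocket frame [ -1.05  -0.27 119.01] Fpocket [-2.4  1.3 -3.6]
```

```bash
python3 -m creep '[[[0,0,0.1],[0,0,0],1],[[0,0,0.1],[0,0,0],1],[[0,0,0.1],[0,0,0],1],[[0,0,0.1],[0,0,0],1],[[0,0,0],[0,0,0],1]]' && python3 -c "from st import *; show()"
```

```text
t: 12.12
tool_pos: [582.7, -112.9, 190.2]
tcp_rot: [[0.876, 0.394, 0.278], [0.482, -0.719, -0.501], [0.002, 0.572, -0.82]]
contact_force: [3.3, 0.7, -5.5]
grip_width: 0.535
grip_force: 35.0
t 12.125 j [ -0.8   0.3  94.7 -32.1  69.2  67.9] F [ 3.3  0.7 -5.5] M [ 0.99 -0.17  0.5 ] grip 0.535 34.98348891735077
tcp [ 582.7 -112.9  190.2] in pocket frame [-1.1  -0.1  94.78] Fpocket [-2.4  3.2 -5.1]
```

```bash
python3 -m creep '[[[0.015,0,0],[0,0,0],1],[[0,0,0],[0,0,0],1],[[0,0,0],[0,0,0],1]]' && python3 -c "from st import *; show()"
```

```text
t: 12.5
tool_pos: [582.7, -112.4, 190.6]
tcp_rot: [[0.876, 0.394, 0.276], [0.481, -0.719, -0.501], [0.001, 0.572, -0.82]]
contact_force: [1.8, -0.3, -4.4]
grip_width: 0.53
grip_force: 35.0
t 12.5 j [ -0.7   0.4  94.6 -32.2  69.3  68. ] F [ 1.8 -0.3 -4.4] M [0.87 0.26 0.19] grip 0.53 34.98375177383423
tcp [ 582.7 -112.4  190.6] in pocket frame [-1.17  0.17 95.33] Fpocket [-1.6  1.4 -4.2]
```

```bash
python3 -m creep '[[[0.02,0,0],[0,0,0],1],[[0,0,0.1],[0,0,0],1],[[0,0,0.1],[0,0,0],1],[[0,0,0.1],[0,0,0],1],[[0,0,0],[0,0,0],1],[[0,0,0],[0,0,0],1]]' && python3 -c "from st import *; show()"
```

```text
t: 13.25
tool_pos: [589.1, -120.9, 176.0]
tcp_rot: [[0.876, 0.394, 0.277], [0.482, -0.719, -0.501], [0.002, 0.573, -0.82]]
contact_force: [1.3, 0.5, -4.5]
grip_width: 0.529
grip_force: 35.0
t 13.25 j [ -1.6   1.6  95.1 -32.3  67.4  68.1] F [ 1.3  0.5 -4.5] M [0.62 0.45 0.01] grip 0.529 34.9829238653183
tcp [ 589.1 -120.9  176. ] in pocket frame [-0.96  1.65 77.32] Fpocket [-2.4  1.4 -3.8]
```

```bash
python3 -m creep '[[[0,0,0.1],[0,0,0],1],[[0,0,0.15],[0,0,0],1],[[0,0,0.15],[0,0,0],1],[[0,0,0.15],[0,0,0],1],[[0,0,0.1],[0,0,0],1],[[0,0,0],[0,0,0],1],[[0,0,0],[0,0,0],1]]' && python3 -c "from st import *; show()"
```

```text
t: 14.12
tool_pos: [600.0, -140.4, 144.3]
tcp_rot: [[0.876, 0.394, 0.277], [0.482, -0.719, -0.501], [0.002, 0.573, -0.82]]
contact_force: [0.9, -0.1, -3.9]
grip_width: 0.53
grip_force: 35.0
t 14.125 j [ -3.8   4.3  96.1 -32.7  63.1  68.3] F [ 0.9 -0.1 -3.9] M [ 0.68  0.49 -0.  ] grip 0.53 34.98277544975281
tcp [ 600.  -140.4  144.3] in pocket frame [-0.84  1.95 38.53] Fpocket [-1.9  0.7 -3.5]
```

```bash
python3 -m creep '[[[0,0,0.1],[0,0,0],1],[[0,0,0.15],[0,0,0],1],[[0,0,0.15],[0,0,0],1],[[0,0,0.1],[0,0,0],1],[[0,0,0.05],[0,0,0],1],[[0,0,0.05],[0,0,0],1],[[0,0,0],[0,0,0],1],[[0,0,0],[0,0,0],1]]' && python3 -c "from st import *; show()"
```

```text
t: 15.12
tool_pos: [609.9, -158.4, 114.8]
tcp_rot: [[0.876, 0.394, 0.277], [0.482, -0.719, -0.501], [0.002, 0.573, -0.82]]
contact_force: [0.6, -0.5, -4.4]
grip_width: 0.533
grip_force: 35.0
t 15.125 j [ -5.7   7.   96.7 -33.2  59.2  68.5] F [ 0.6 -0.5 -4.4] M [0.63 0.55 0.03] grip 0.533 34.98299181461334
tcp [ 609.9 -158.4  114.8] in pocket frame [-0.95  2.07  2.58] Fpocket [-1.9  0.3 -4.1]
```

Still free, with about 10 mm to go.

```bash
python3 -m creep '[[[0,0,0.04],[0,0,0],1],[[0,0,0.04],[0,0,0],1],[[0,0,0.03],[0,0,0],1],[[0,0,0.02],[0,0,0],1],[[0,0,0],[0,0,0],1],[[0,0,0],[0,0,0],1]]' && python3 -c "from st import *; show()"
```

```text
t: 15.88
tool_pos: [612.0, -162.3, 108.1]
tcp_rot: [[0.876, 0.394, 0.277], [0.482, -0.719, -0.501], [0.002, 0.573, -0.82]]
contact_force: [0.2, 0.5, -4.4]
grip_width: 0.53
grip_force: 35.0
t 15.875 j [ -6.1   7.7  96.8 -33.4  58.4  68.6] F [ 0.2  0.5 -4.4] M [0.7  0.52 0.01] grip 0.53 34.9828165769577
tcp [ 612.  -162.3  108.1] in pocket frame [-1.1   1.97 -5.43] Fpocket [-2.8  0.4 -3.4]
```

```bash
python3 -m creep '[[[0,0,0.02],[0,0,0],1],[[0,0,0.015],[0,0,0],1],[[0,0,0.015],[0,0,0],1],[[0,0,0],[0,0,0],1],[[0,0,0],[0,0,0],1]]' && python3 -c "from st import *; show()"
```

```text
t: 16.5
tool_pos: [613.1, -164.0, 106.3]
tcp_rot: [[0.876, 0.394, 0.278], [0.482, -0.718, -0.502], [0.002, 0.573, -0.819]]
contact_force: [-0.8, 0.8, -1.5]
grip_width: 0.528
grip_force: 35.0
t 16.5 j [ -6.3   7.9  96.8 -33.5  58.1  68.6] F [-0.8  0.8 -1.5] M [ 0.33  0.61 -0.11] grip 0.528 34.981496930122375
tcp [ 613.1 -164.   106.3] in pocket frame [-0.55  2.11 -8.1 ] Fpocket [-1.8 -0.3 -0.6]
```

```bash
python3 -m creep '[[[0,0,0.015],[0,0,0],1],[[0,0,0.015],[0,0,0],1],[[0,0,0],[0,0,0],1],[[0,0,0],[0,0,0],1]]' && python3 -c "from st import *; show()"
```

```text
t: 17.0
tool_pos: [614.1, -165.0, 106.1]
tcp_rot: [[0.876, 0.393, 0.279], [0.482, -0.718, -0.502], [0.003, 0.575, -0.818]]
contact_force: [-4.0, 3.4, 4.4]
grip_width: 0.532
grip_force: 35.0
t 17.0 j [ -6.4   8.   96.8 -33.5  58.   68.7] F [-4.   3.4  4.4] M [ 0.05  0.85 -0.31] grip 0.532 34.99033033847809
tcp [ 614.1 -165.   106.1] in pocket frame [ 0.45  2.51 -9.  ] Fpocket [-1.5 -1.9  6.4]
```

Seated on the floor at the expected depth. Releasing gently.

```bash
python3 -m creep '[[[0,0,-0.015],[0,0,0],1],[[0,0,0],[0,0,0],1],[[0,0,0],[0,0,0],1]]' 5 && python3 -m creep '[[[0,0,0],[0,0,0],-1],[[0,0,0],[0,0,0],-1],[[0,0,0],[0,0,0],-1],[[0,0,0],[0,0,0],-1],[[0,0,0],[0,0,0],-1],[[0,0,0],[0,0,0],-1],[[0,0,0],[0,0,0],-1]]' && python3 -c "from st import *; show()"
```

```text
t: 17.38
tool_pos: [614.1, -164.6, 105.9]
tcp_rot: [[0.876, 0.393, 0.28], [0.483, -0.718, -0.502], [0.003, 0.574, -0.819]]
contact_force: [2.3, -0.4, 2.2]
grip_width: 0.53
grip_force: 5.0
t: 18.25
tool_pos: [613.1, -164.3, 104.9]
tcp_rot: [[0.876, 0.394, 0.277], [0.482, -0.719, -0.501], [0.002, 0.573, -0.82]]
contact_force: [0.4, -0.1, -0.1]
grip_width: 1.0
grip_force: 0.0
t 18.25 j [ -6.3   8.   96.8 -33.4  58.   68.7] F [ 0.4 -0.1 -0.1] M [0.19 0.26 0.01] grip 1.0 0.0
tcp [ 613.1 -164.3  104.9] in pocket frame [-1.11  1.96 -9.33] Fpocket [ 0.1  0.3 -0.2]
```

```bash
python3 -m creep '[[[0,0,-0.1],[0,0,0],-1],[[0,0,-0.2],[0,0,0],-1],[[0,0,-0.3],[0,0,0],-1],[[0,0,-0.5],[0,0,0],-1],[[0,0,-0.5],[0,0,0],-1],[[0,0,-0.6],[0,0,0],-1],[[0,0,-0.6],[0,0,0],-1],[[0,0,-0.4],[0,0,0],-1],[[0,0,0],[0,0,0],-1],[[0,0,0],[0,0,0],-1]]' && python3 - <<'E'
from st import *
show()
import cv2
a1=cv2.resize(get_image("side")["frame"][170:270,275:375,::-1],(400,400),interpolation=2)
b1=cv2.resize(get_image("top")["frame"][210:310,330:430,::-1],(400,400),interpolation=2)
for o,col in((15,(0,255,0)),):
  q=np.array([[-25,50,o],[25,50,o],[25,-50,o],[-25,-50,o]])
  for im,n,off in((a1,"side",[275,170]),(b1,"top",[330,210])):
    for u in (proj(get_image(n),poc(p0,q))-off)*4: cv2.circle(im,tuple(int(v) for v in u),3,col,1)
cv2.imwrite("pics/end.png",np.hstack([a1,b1]))
E
```

```text
t: 19.5
tool_pos: [559.5, -68.0, 261.8]
tcp_rot: [[0.876, 0.395, 0.277], [0.482, -0.719, -0.501], [0.001, 0.572, -0.82]]
contact_force: [-0.3, 0.0, 0.6]
grip_width: 0.996
grip_force: 0.0
t 19.5 j [  4.7  -3.7  90.4 -32.1  79.2  68. ] F [-0.3  0.   0.6] M [0.2  0.32 0.02] grip 0.996 0.0
tcp [559.5 -68.  261.8] in pocket frame [ -1.37   1.05 182.4 ] Fpocket [ 0.2 -0.2  0.6]
```

View pics/end.png

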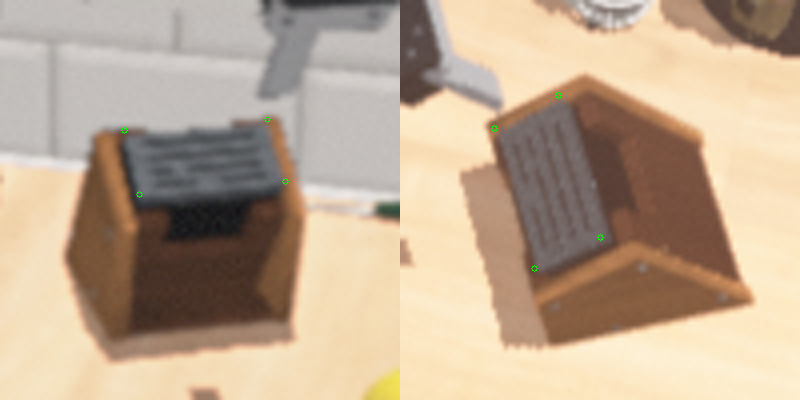

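The insert sits low and square in the block, with its top face at about (205,165) in the left half and (552,188) in the right. That is within 1–2 original pixels of the home position marked in green. The measured drop of 32 mm agrees with going from 46 to about 14.5 mm out of the mouth. The gripper is clear.

```bash
python3 -c "from cell import hand_in; print(hand_in())"
```

```text
the job is handed in; nothing more can be done
None
```

The insert was drawn out, turned half round and slid back until it stood on the block's floor, with its top about 14–15 mm out of the mouth. It was then released, the gripper withdrawn clear, and the job handed in at about 20 s.

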